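Dial open the gauge chest

TASK

Unlock the gauge chest: work the combination dial on its deck, reading the scale like a clock face whose double mark is twelve - turn right (clockwise) to twelve, pause briefly, turn left to ten, pause briefly, then turn right slowly to about one, where the dial comes up against its stop. The scale plate has slipped a little, so find that stop by feel and bring the dial fully home against it without forcing it; then draw the bolt fully back towards the dial, again without force, let go, and leave the other things where they are.

Things in the scene. Friction and masses are not known exactly. Their poses are not given: they have to be found in the camera images.
- case: low steel gauge chest fixed to the bench, 200 x 405 mm, 90 mm high. Origin: centre of its underside; y along its length, z up. On its flat top, on the line x = 0: the dial's axis (y = +117.5 mm), the bolt's knob (y = -37.5 mm when locked), and a keeper bracket 38 x 16 mm, 20 mm high (y = -115 mm) that holds the bolt's nose when locked
- dial: combination dial with an upright axis. Origin: on the axis, level with the chest's top; x points to the pointer, z up. A black disc 92 mm across, its face 14 mm above the origin; on it a steel grip bar along x, centred on the axis, 60 mm long, 16 mm wide, from 14 to 48 mm above the origin; a white pointer rib runs from the bar to the rim. It starts 25 to 110 degrees left of twelve
- dial_grip (a point): point on the dial's axis in the grip bar, 34 mm above the chest's top. The dial turns with about 0.12 N m of friction and stays where left. Clockwise it ends at a stop 45 mm from the axis, backed by a stiff spring (2 N, then 5 N/mm): over 10 N there (0.45 N m, beyond the friction) damages the lock. The bolt passes only within about 2 degrees of the stop
- pointer (a point): outer end of the dial's pointer, 46 mm from the axis
- scale: round aluminium scale plate under the dial, 140 mm across, 4 mm thick, 12 black marks 30 degrees apart, the twelve mark a pair of longer bars. Origin: as the dial's; x points to the twelve mark (away from the robot). Hours run clockwise from above. The plate has slipped by up to 14 degrees, so the stop lies up to that far either side of one; ten and twelve are read on it as it sits
- mark12 (a point): point at the dial's rim, 46 mm from the axis, in line with the twelve mark
- mark10 (a point): the same for the ten mark, 60 degrees left of twelve
- mark1 (a point): the same for the one mark, 30 degrees right of twelve
- bolt: flat steel bolt on the chest's top, 18 mm wide, sliding along the chest's y with about 3 N of friction, staying where left. Origin: on its knob's axis, level with the chest's top. It draws 45 mm towards the dial (+y) to a firm end stop; while the dial is not home the lock blocks it after about 11 mm, and over 10 N against the block (beyond the friction) damages the lock
- bolt_knob (a point): centre of the bolt's upright round black knob: 20 mm in diameter, from 16 to 44 mm above the chest's top; this point is 30 mm above the chest's top
- spray_can_c (a point): centre of a standing spray can, 56 mm across, 170 mm high; bystander
- driver_c (a point): handle of a screwdriver 190 mm long lying on the bench; bystander
- bearing_c (a point): centre of a steel bearing ring, 52 mm across, 15 mm high, lying on the chest's lid; bystander
- end_shield_c (a point): centre of a green motor end shield, 90 mm across, 30 mm high, lying on the bench; bystander
- terminal_box_c (a point): centre of a blue terminal box, 60 x 70 x 40 mm, on the bench; bystander
- spacer_c (a point): centre of a brass spacer bush, 36 mm across, 30 mm high, standing on the chest's top; bystander

How it is judged (in metres and radians):
On the way, in this order (a step that is already met when the one before it is completed fails the run):
1. the pointer rests at twelve (within about 10 degrees) (horizontal distance between pointer and mark12 below 0.008 m and angular speed of dial below 0.3 rad/s), for 0.15 s.
2. then the pointer rests at ten (within about 10 degrees) (horizontal distance between pointer and mark10 below 0.008 m and angular speed of dial below 0.3 rad/s), for 0.15 s.
3. then the bolt is drawn back at least 41 of its 45 mm (y of bolt in the frame of case above 0.0035 m), for 0.1 s.
At the end, for the whole second after the job is handed in: the bolt is drawn back at least 41 of its 45 mm and at rest, and the dial rests home at its stop, its pointer within about 20 degrees of one on the scale (y of bolt in the frame of case above 0.0035 m and horizontal distance between pointer and mark1 below 0.0165 m and linear speed of bolt below 0.01 m/s and angular speed of dial below 0.05 rad/s); the robot touches nothing.
It fails at once if the lock is strained: more than 10 N between the dial and the stop or the bolt (contact force between dial and case above 10 N).
It fails at once if a bystander is moved more than 30 mm (distance of any of spray_can_c, driver_c, bearing_c, end_shield_c, terminal_box_c, spacer_c from where it was at the start of the episode above 0.03 m).
It also fails if it takes over 72 s, if anything falls off the work surface, if the arm or the gripper's body presses on something with over 40 N, if the wrist force passes 120 N, or if a joint passes its speed limit or range.

ROBOT

A 6-joint arm with a two-finger parallel gripper is mounted at the origin on the work surface. World frame = base frame: x ahead of the robot, y to its left, z up, the work surface at z = 0. Lengths are in mm, angles in rad, forces in N, time in s.
With the tool pointing down it reaches from about 250 to 850 mm from the base axis. Payload 12.5 kg.
Tool frame: the origin (TCP) lies at the very end of the fingers, on their centre line; the grasp point (between the pads) lies ctrl.grasp_offset behind it (ctrl.grasp_offset is the distance from the TCP to the grasp point, in mm); z points along the fingers, y is the direction in which the jaws open and shut (so a half turn about z gives the same grasp; the last joint's range is limited). The gripper opens to 93 mm and grips with 3 to 60 N. Pads are 15 mm wide; open, the fingers measure 128 mm over their backs; the gripper's body (75 mm by 188 mm) begins 65 mm behind the grasp point.
Start: joints at [1.09, 0.351, 1.652, -0, 1.139, -0.085], TCP at [212.018, 507.477, 218.633] pointing down, gripper open.
Joint ranges: [-2.75, 2.75], [-0.79, 2.1], [0.01, 2.65], [-1.57, 4.71], [0.07, 3.14], [-2.87, 2.87]. Speed limits (rad/s): [2.22, 2.22, 2.79, 3.14, 3.14, 3.14].

INTERFACE

Orientations are given as a rotation vector (axis times angle).
In Python, from rig import ctrl gives the robot as it stands. The module is installed in compiled form; this text tells all that it offers.
- The arm moves only by the tool carry_out, never from a script. Its arguments are lists of equal length, an entry for each row: "translation": the shift along the world's x, y, z in m, a list of three; "spin": the turn about the world's z in degrees; "hand": the gripper command: -1 is fully open, 1 is shut, values between are in proportion. A call has exactly 10 rows; each row shifts and turns the commanded pose from where the row before left it; what a row does not reach is not made up. A row lasts 1/12 s, in which the tool goes at most 41.7 mm and 7.16 degrees, less where a joint would pass 70% of its speed; a pose out of reach is approached as far as the arm can. A call with a gripper value outside its range is refused whole. The fingers move at their own pace and stop on an object; the grip force is fixed at half the most. Time passes only in rows, so rows that do not move let the fingers close, or fill a call up. It gives the time, the measured TCP pose, the force and the opening at its end, in the units of the state.
- ctrl.read_state(): the state, without advancing time (a new reading comes with each control period).
- ctrl.grab_frame(name): name is "scene" or "top" or "wrist"; returns a dict with "image" (400x640x3 uint8, red, green, blue), "intrinsics" (3x3 intrinsics, pixels), "extrinsics" (4x4, takes a point from camera to world coordinates). Camera axes: x right, y up, looking along -z (the intrinsics and any distortion apply to the point x, -y, -z); pixel columns grow to the right and rows downward; lengths in mm; the calibration is good to about 2 mm. A picture is of the moment at which its call begins. There is no depth.
- ctrl.sign_off(): hands the job in, once; it reports no verdict.
The state is a dict: "time_s": time; "joint_positions": joint angles; "qd": joint speeds; "tau": joint torques, N m; "ee_pos": TCP position; "eef_rot": TCP orientation; "contact_force": force on the tool from outside, world axes, zero at the start; "torque": the same for the moment, N m; "opening": finger opening in mm.
Only numpy, scipy, OpenCV 4.12 (cv2) and the standard library are available. Lean on these libraries where they do the work, as an engineer would, in place of code of your own. Each camera call takes 0.05 s, during which the arm holds its last target. There are 200 camera calls.

## Working session

There is one attempt and no reset: what is moved stays moved. The work goes in short steps, Python scripts to look and compute and a tool call to move; the robot and the scene stay as the last step left them, time stands still between calls to the robot, and variables do not carry over. Pictures are saved under pics/ and viewed, about 8 in all and at most 12, crops included, and the job is handed in when it is done.

Besides the shell and the picture viewer there is one more tool, called after ">>>" as a command line: name --pt "numbers of a row" for each row, then --argument value for the rest. carry_out: Moves the arm, as the interface text tells. Its arguments: {"type":"object","properties":{"translation":{"type":"array"},"spin":{"type":"array"},"hand":{"type":"array"}},"required":["translation","spin","hand"]}

```bash
mkdir -p pics; cat > h.py <<'E'
import numpy as np, cv2
from rig import ctrl
def grab(n,f=None):
    d=ctrl.grab_frame(n); 
    if f: cv2.imwrite('pics/'+f,d['image'][:,:,::-1])
    return d
def ray(d,u,v,z):
    K=np.array(d['intrinsics']);T=np.array(d['extrinsics'])
    r=np.linalg.inv(K)@[u,v,1]; r=T[:3,:3]@[r[0],-r[1],-r[2]]; o=T[:3,3]
    return o+r*(z-o[2])/r[2]
def proj(d,P):
    K=np.array(d['intrinsics']);T=np.array(d['extrinsics'])
    c=T[:3,:3].T@(np.array(P,float)-T[:3,3]); p=K@[c[0],-c[1],-c[2]]; return p[:2]/p[2]
E
python3 - <<'E'
from h import *
import pickle
fr={n:grab(n,n+'0.png') for n in('scene','top','wrist')}
pickle.dump(fr,open('f0.pkl','wb'))
for n in fr: print(n,fr[n]['extrinsics'],fr[n]['intrinsics'],fr[n].keys())
print(ctrl.read_state(),ctrl.grasp_offset)
E
```

```text
scene [[-3.92968419e-01 -5.05971149e-01  7.67833978e-01  1.29142597e+03]
 [ 9.19502756e-01 -2.07575369e-01  3.33807052e-01  2.72883139e+02]
 [-9.51331633e-03  8.37201088e-01  5.46812431e-01  6.09903706e+02]
 [ 0.00000000e+00  0.00000000e+00  0.00000000e+00  1.00000000e+00]] [[447.06195575   0.         311.77703009]
 [  0.         447.06195575 202.70769775]
 [  0.           0.           1.        ]] dict_keys(['image', 'intrinsics', 'extrinsics'])
top [[ 7.94835880e-02  9.74410835e-01 -2.10251955e-01  3.55249631e+02]
 [-9.96836173e-01  7.76844543e-02 -1.68157381e-02 -6.73195841e+01]
 [-5.21289486e-05  2.10923330e-01  9.77502607e-01  1.04632207e+03]
 [ 0.00000000e+00  0.00000000e+00  0.00000000e+00  1.00000000e+00]] [[506.93749922   0.         317.81229173]
 [  0.         506.93749922 201.54330725]
 [  0.           0.           1.        ]] dict_keys(['image', 'intrinsics', 'extrinsics'])
wrist [[ 3.84460925e-01 -8.89997199e-01 -2.45142372e-01  1.43550481e+02]
 [ 9.23140692e-01  3.70361173e-01  1.03169102e-01  5.35988196e+02]
 [-1.02899552e-03 -2.65965387e-01  9.63982030e-01  3.8310317
[... 219 characters left out ...]
', 'intrinsics', 'extrinsics'])
{'time_s': 0.15, 'joint_positions': array([ 1.09038658e+00,  3.51109481e-01,  1.65225445e+00, -6.78961778e-06,
        1.13911563e+00, -8.46049016e-02]), 'qd': array([ 0.00037325, -0.00266352, -0.00204864,  0.00211301, -0.00196401,
        0.00086078]), 'tau': array([ 6.90871111e-04, -4.97466981e+01, -2.85344642e+01,  6.99328166e-02,
        2.45426211e-02, -7.86215423e-05]), 'ee_pos': array([211.91262946, 507.25384834, 218.23534203]), 'eef_rot': array([-6.17626483e-01, -3.08003636e+00,  1.34052030e-03]), 'contact_force': array([ 0.78344144,  0.06824296, -0.21929467]), 'torque': array([-0.01379248, -0.05930859, -0.02731503]), 'opening': 93.06866727886579} 18.8
```

View pics/top0.png

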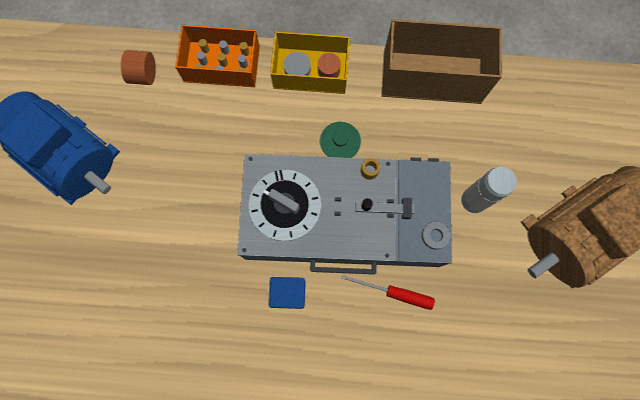

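View pics/scene0.png

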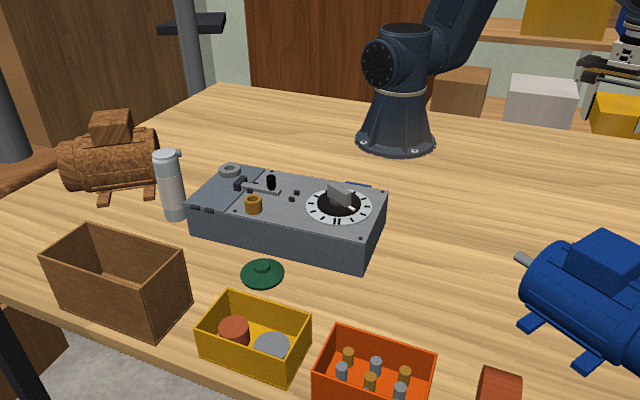

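The top view shows the chest with the dial at about (285,204), the pointer up-left near (265,193), the twelve pair at (279,175) and the knob at (367,205). The spacer is at (371,168) and the bearing at (436,235). The scene view agrees.

```bash
python3 - <<'E'
from h import *
import pickle
fr=pickle.load(open('f0.pkl','rb')); d=fr['top']; im=d['image']
c=im[145:275,230:460]; cv2.imwrite('pics/c1.png',cv2.resize(c,None,fx=3.45,fy=3.45,interpolation=cv2.INTER_CUBIC)[:,:,::-1])
hsv=cv2.cvtColor(im,cv2.COLOR_RGB2HSV); g=cv2.cvtColor(im,cv2.COLOR_RGB2GRAY)
# scale plate: bright ring
m=((g>195)&(hsv[...,1]<40)).astype(np.uint8); m[:, :235]=0; m[:,335:]=0; m[:150]=0;m[255:]=0
pts=np.argwhere(m)[:,::-1]; hull=cv2.convexHull(pts.astype(np.int32)); 
W=np.array([ray(d,u,v,94)[:2] for u,v in hull[:,0].astype(float)])
(cx,cy),r=cv2.minEnclosingCircle(W.astype(np.float32)); print('scale',cx,cy,r,len(pts))
# knob, black
m=(g<50).astype(np.uint8); n,l,s,ce=cv2.connectedComponentsWithStats(m)
for i in range(1,n):
    if s[i,4]>20 and 230<ce[i][0]<460 and 140<ce[i][1]<275: print(s[i],ce[i],ray(d,*ce[i],90+30))
# case corners from hand pixel estimates
for p in [(245,155),(450,161),(450,262),(239,254)]: print(p,ray(d,*p,90))
E
```

```text
scale 583.6651611328125 15.495464324951172 42.22401428222656 14
[369 162   7   6  21] [372.61904762 164.0952381 ] [ 635.31099374 -149.38234582  120.        ]
[361 170  12   9  35] [365.88571429 175.4       ] [ 612.113349   -137.95498548  120.        ]
[ 261  181   47   47 1255] [284.79681275 204.6501992 ] [543.67982857   9.5851796  120.        ]
[362 199  10  12  97] [366.55670103 204.40206186] [ 556.28276831 -142.53939619  120.        ]
[242 256 206  11 729] [343.70096022 260.84499314] [ 447.98011678 -107.23027011  120.        ]
(245, 155) [643.00462305  99.49054449  90.        ]
(450, 161) [ 662.76711344 -303.15668567   90.        ]
(450, 262) [ 464.71527902 -308.03445704   90.        ]
(239, 254) [448.13827541  89.38727672  90.        ]
```

View pics/c1.png

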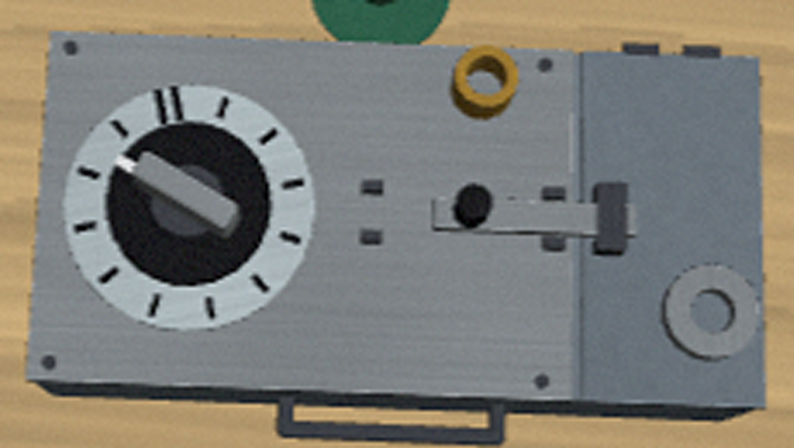

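```bash
cat >> h.py <<'E'
def ang(v): return np.degrees(np.arctan2(v[1],v[0]))
def yaw(st):  # heading of tool y
    from scipy.spatial.transform import Rotation as R
    m=R.from_rotvec(st['eef_rot']).as_matrix(); return ang(m[:2,1]), m[2,2]
E
python3 - <<'E'
from h import *
import pickle
fr=pickle.load(open('f0.pkl','rb')); d=fr['top']
P=lambda x,y,z: ray(d,230+(x+.5)/3.45-.5,145+(y+.5)/3.45-.5,z)
pl=[P(64,207,94),P(316,207,94),P(190,85,94),P(190,330,94)]
c=np.array([(pl[0]+pl[1])[i]/2 if i==1 else (pl[2]+pl[3])[i]/2 for i in range(2)])
print('scale c',c,'dia',pl[0][1]-pl[1][1],pl[2][0]-pl[3][0])
C=np.array([549.4,11.8])
for cc in(c,C):
    print('12',ang(P(168,105,94)[:2]-cc),np.linalg.norm(P(168,105,94)[:2]-cc),'6',ang(P(210,307,94)[:2]-cc),'pt',ang(P(121,158,106)[:2]-cc),np.linalg.norm(P(121,158,106)[:2]-cc))
a,b=P(143,160,138),P(232,220,138); print('bar',a,b,(a+b)/2,ang(a-b),np.linalg.norm(a-b))
for n,p,z in[('spacer',(487,77),120),('bearing',(712,310),105),('knobtop',(473,202),134)]: print(n,P(*p,z))
st=ctrl.read_state(); print(yaw(st))
E
```

```text
scale c [549.730384    11.89692411] dia 139.74850267883622 138.6718505743945
12 17.450610065291627 59.44903653966138 6 -163.81945356215752 pt 61.70537507213021 44.9644727904329
12 17.44427282519939 59.79328119391669 6 -163.8204638132955 pt 61.394899686741 45.2070841689383
bar [563.54148185  35.63018696 138.        ] [534.77868374 -14.59892961 138.        ] [549.16008279  10.51562868 138.        ] 60.20316808553 57.88145390491456
spacer [ 629.38724719 -146.27138807  120.        ]
bearing [ 512.35878495 -276.88939362  105.        ]
knobtop [ 555.53652436 -141.61600855  134.        ]
(np.float64(67.32221749714807), np.float64(-0.9999996066799123))
```

>>> carry_out --pt "0.0169 -0.0248 0" --pt "0.0169 -0.0248 0" --pt "0.0169 -0.0248 0" --pt "0.0169 -0.0248 0" --pt "0.0169 -0.0248 0" --pt "0.0169 -0.0248 0" --pt "0.0169 -0.0248 0" --pt "0.0169 -0.0248 0" --pt "0.0169 -0.0248 0" --pt "0.0169 -0.0248 0" --spin '[-4.8,-4.8,-4.8,-4.8,-4.8,-4.8,-4.8,-4.8,-4.8,-4.8]' --hand '[-1,-1,-1,-1,-1,-1,-1,-1,-1,-1]'

```text
time_s: 0.98
ee_pos: [381.5, 258.1, 218.6]
eef_rot: [-1.822, -2.559, 0.0]
contact_force: [0.7, 1.1, -0.9]
opening: 93.0
```

>>> carry_out --pt "0.0169 -0.0248 0" --pt "0.0169 -0.0248 0" --pt "0.0169 -0.0248 0" --pt "0.0169 -0.0248 0" --pt "0.0169 -0.0248 0" --pt "0.0169 -0.0248 0" --pt "0.0169 -0.0248 0" --pt "0.0169 -0.0248 0" --pt "0.0169 -0.0248 0" --pt "0.0169 -0.0248 0" --spin '[-4.8,-4.8,-4.8,-4.8,-4.8,-4.8,-4.8,-4.8,-4.8,-4.8]' --hand '[-1,-1,-1,-1,-1,-1,-1,-1,-1,-1]'

```text
time_s: 1.82
ee_pos: [550.5, 10.1, 218.4]
eef_rot: [-2.706, -1.596, 0.0]
contact_force: [0.1, 0.1, -0.6]
opening: 93.0
```

```bash
python3 - <<'E'
from h import *
import pickle
d=grab('wrist','w1.png'); pickle.dump(d,open('w1.pkl','wb'))
st=ctrl.read_state(); print(st['time_s'],st['ee_pos'],yaw(st),st['joint_positions'],st['contact_force'],st['torque'])
for p in [(549.5,11.8,94),(549.5,11.8,138)]: print(proj(d,p))
E
```

```text
1.8667 [552.92657621   6.51618331 218.40292655] (np.float64(-29.38954366446746), np.float64(-0.9999985329560818)) [-7.18000436e-02  3.55769031e-01  1.64509102e+00 -1.32685616e-03
  1.13951589e+00  4.41698658e-01] [-1.50280715 -3.49407355 -1.25135506] [-0.16279868  0.2097331   0.03396005]
[320.21963421 194.07764748]
[319.95195325 207.57620246]
```

View pics/w1.png

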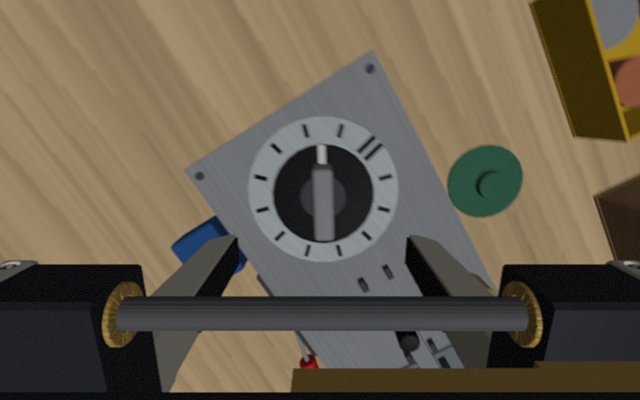

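The wrist view shows the dial scale centred near (323,189), the bar upright at x≈322, the pointer at (321,150) and the twelve pair at (370,148). The arm was still settling, so I'll settle and measure again.

>>> carry_out --pt "0 0 -0.02" --pt "0 0 -0.02" --pt "0 0 0" --pt "0 0 0" --pt "0 0 0" --pt "0 0 0" --pt "0 0 0" --pt "0 0 0" --pt "0 0 0" --pt "0 0 0" --spin '[0,0,0,0,0,0,0,0,0,0]' --hand '[-1,-1,-1,-1,-1,-1,-1,-1,-1,-1]'

```text
time_s: 2.7
ee_pos: [550.1, 11.5, 178.9]
eef_rot: [2.702, 1.602, 0.001]
contact_force: [0.0, 0.2, -0.3]
opening: 93.2
```

```bash
python3 - <<'E'
from h import *
import pickle
d=grab('wrist','w2.png'); pickle.dump(d,open('w2.pkl','wb'))
im=d['image'];g=cv2.cvtColor(im,cv2.COLOR_RGB2GRAY)
c0=proj(d,(549.5,11.8,94)); print(c0)
cv2.imwrite('pics/c2.png',cv2.resize(im[60:290,200:440],None,fx=2.5,fy=2.5,interpolation=cv2.INTER_CUBIC)[:,:,::-1])
st=ctrl.read_state(); print(st['time_s'],st['ee_pos'],yaw(st),st['contact_force'],st['torque'])
E
```

```text
[321.2670999 207.2906891]
2.75 [550.05089881  11.50965413 178.81219162] (np.float64(-28.672863745063516), np.float64(-0.9999999702259199)) [-0.13882227 -0.41038746  0.4403303 ] [-0.09444764  0.0483236  -0.00692394]
```

View pics/c2.png

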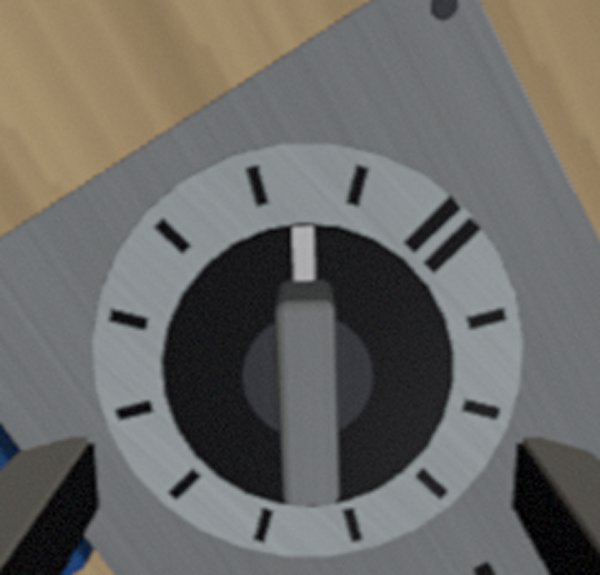

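The crop shows the scale centred at (307.5,350), the twelve pair at (443,235), the six at (185,485), and the pointer from (303,228) to (303,282).

```bash
python3 - <<'E'
from h import *
import pickle
d=pickle.load(open('w2.pkl','rb'))
P=lambda x,y,z: ray(d,200+(x+.5)/2.5-.5,60+(y+.5)/2.5-.5,z)
L,R,T,B=P(92,350,94),P(523,350,94),P(307,143,94),P(307,557,94)
print('c',(L+R)/2,(T+B)/2,np.linalg.norm(L-R),np.linalg.norm(T-B))
print('12-6 dir',ang(P(443,235,94)-P(185,485,94)),'mid',(P(443,235,94)+P(185,485,94))/2)
c=((L+R)/2+(T+B)/2)[:2]/2
print('12 from c',ang(P(443,235,94)[:2]-c))
print('pt',ang(P(303,228,107)[:2]-c),np.linalg.norm(P(303,228,107)[:2]-c))
a,b=P(306.5,300,138),P(312.5,503,138); print('bar',a,b,(a+b)/2,ang(a-b),np.linalg.norm(a-b))
E
```

```text
c [553.56520738  16.82759356  94.        ] [551.07124616  12.59979159  94.        ] 138.5716761323288 138.55326682207883
12-6 dir 16.676948645554567 mid [551.37719295  12.16591129  94.        ]
12 from c 14.51320646161672
pt 63.15165014534178 42.94710169574008
bar [565.32224968  39.29302418 138.        ] [539.15428418 -12.25079695 138.        ] [552.23826693  13.52111362 138.        ] 63.083830721161426 57.805950509859414
```

>>> carry_out --pt "0.0004 0.0007 -0.01" --pt "0 0 -0.01" --pt "0 0 -0.01" --pt "0 0 -0.01" --pt "0 0 -0.01" --pt "0 0 -0.01" --pt "0 0 -0.009" --pt "0 0 0" --pt "0 0 0" --pt "0 0 0" --spin '[1.4,0,0,0,0,0,0,0,0,0]' --hand '[-1,-1,-1,-1,-1,-1,-1,-1,-1,-1]'

```text
time_s: 3.58
ee_pos: [550.7, 12.1, 109.9]
eef_rot: [2.682, 1.635, 0.001]
contact_force: [-0.9, -0.7, 1.2]
opening: 93.0
```

>>> carry_out --pt "0 0 0" --pt "0 0 0" --pt "0 0 0" --pt "0 0 0" --pt "0 0 0" --pt "0 0 0" --pt "0 0 0" --pt "0 0 0" --pt "0 0 0" --pt "0 0 0" --spin '[0,0,0,0,0,0,0,0,0,0]' --hand '[0.5,0.5,0.5,0.5,0.5,0.5,1,1,1,1]'

```text
time_s: 4.42
ee_pos: [550.4, 12.2, 109.6]
eef_rot: [-2.683, -1.635, 0.0]
contact_force: [-0.1, 0.2, -0.6]
opening: 30.6
```

```bash
cat > s.py <<'E'
from h import *
st=ctrl.read_state(); print(st['time_s'],st['ee_pos'],yaw(st)[0],'bar',yaw(st)[0]+90,'F',st['contact_force'],'M',st['torque'],st['opening'],'q6',st['joint_positions'][5])
E
python3 s.py
```

```text
4.4167 [550.42120394  12.17329821 109.61293413] -27.27795450392662 bar 62.72204549607338 F [-0.10542782  0.23731853 -0.57114608] M [-0.07045241  0.12959708 -0.01378409] 30.606099339968143 q6 0.41362905613780093
```

>>> carry_out --pt "0 0 0" --pt "0 0 0" --pt "0 0 0" --pt "0 0 0" --pt "0 0 0" --pt "0 0 0" --pt "0 0 0" --pt "0 0 0" --pt "0 0 0" --pt "0 0 0" --spin '[0,0,0,0,0,0,0,0,0,0]' --hand '[1,1,1,1,1,1,1,1,1,1]'

```text
time_s: 5.25
ee_pos: [551.1, 11.9, 109.7]
eef_rot: [2.681, 1.634, 0.002]
contact_force: [4.7, -2.6, -3.4]
opening: 15.7
```

```bash
python3 s.py
```

```text
5.25 [551.1107587   11.85138094 109.67240155] -27.271668190151896 bar 62.7283318098481 F [ 4.69132827 -2.63915083 -3.35455886] M [-0.36519767 -0.49240744  0.08435351] 15.694138506853191 q6 0.4135379973298833
```

>>> carry_out --pt "0.0006 -0.0003 0" --pt "0 0 0" --pt "0 0 0" --pt "0 0 0" --pt "0 0 0" --pt "0 0 0" --pt "0 0 0" --pt "0 0 0" --pt "0 0 0" --pt "0 0 0" --spin '[0,-5.1,-5.1,-5.1,-5.1,-5.1,-5.1,-5.1,-5.1,-5.2]' --hand '[1,1,1,1,1,1,1,1,1,1]'

```text
time_s: 6.08
ee_pos: [550.9, 12.1, 109.6]
eef_rot: [-3.109, -0.45, 0.001]
contact_force: [-0.5, 1.2, 1.1]
opening: 15.7
```

>>> carry_out --pt "0 0 0" --pt "0 0 0" --pt "0 0 0" --pt "0 0 0" --pt "0 0 0" --pt "0 0 0" --pt "0 0 0" --pt "0 0 0" --pt "0 0 0" --pt "0 0 0" --spin '[0,0,0,0,0,0,0,0,0,0]' --hand '[1,1,1,1,1,1,1,1,1,1]'

```text
time_s: 6.92
ee_pos: [550.9, 12.1, 109.6]
eef_rot: [-3.108, -0.457, 0.0]
contact_force: [-2.2, 4.4, 2.3]
opening: 15.8
```

```bash
python3 s.py; python3 - <<'E'
from h import *
import pickle
d=grab('wrist'); pickle.dump(d,open('w3.pkl','wb')); t=grab('top'); pickle.dump(t,open('t3.pkl','wb'))
a=cv2.resize(d['image'][90:400,170:470],(580,600)); 
cv2.imwrite('pics/c3.png',a[:,:,::-1])
E
```

```text
6.9167 [550.91263981  12.05711171 109.63512349] -73.26286563466407 bar 16.737134365335933 F [-2.22541615  4.44672409  2.29943199] M [ 0.95233475  0.52199595 -0.04600416] 15.794676179043478 q6 1.215750256068554
```

View pics/c3.png

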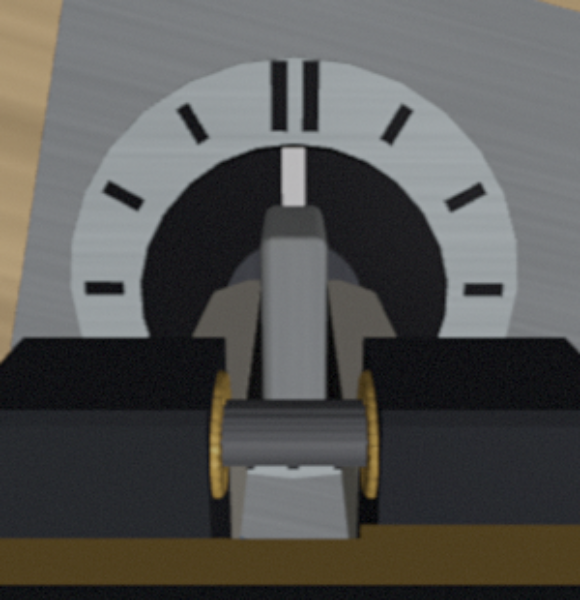

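The pointer sits in line with the double mark: pointer at x≈293, pair centred at x≈295. Next, 60° left.

>>> carry_out --pt "-0.0001 0.0005 0" --pt "0 0 0" --pt "0 0 0" --pt "0 0 0" --pt "0 0 0" --pt "0 0 0" --pt "0 0 0" --pt "0 0 0" --pt "0 0 0" --pt "0 0 0" --spin '[3,6,6.5,6.5,6.5,6.5,6.5,6.5,6.5,5.5]' --hand '[1,1,1,1,1,1,1,1,1,1]'

```text
time_s: 7.85
ee_pos: [551.3, 11.8, 109.6]
eef_rot: [2.457, 1.956, 0.0]
contact_force: [1.5, -0.6, -0.4]
opening: 15.8
```

>>> carry_out --pt "0 0 0" --pt "0 0 0" --pt "0 0 0" --pt "0 0 0" --pt "0 0 0" --pt "0 0 0" --pt "0 0 0" --pt "0 0 0" --pt "0 0 0" --pt "0 0 0" --spin '[0,0,0,0,0,0,0,0,0,0]' --hand '[1,1,1,1,1,1,1,1,1,1]'

```text
time_s: 8.68
ee_pos: [551.2, 11.8, 109.7]
eef_rot: [2.464, 1.947, 0.0]
contact_force: [2.8, -4.9, -0.6]
opening: 15.3
```

```bash
python3 s.py; python3 - <<'E'
from h import *
d=grab('wrist')
a=cv2.resize(d['image'][90:400,170:470],(580,600)); 
cv2.imwrite('pics/c4.png',a[:,:,::-1])
E
```

```text
8.6833 [551.226375    11.82293809 109.65814454] -13.378648281861485 bar 76.62135171813851 F [ 2.84140419 -4.91962629 -0.55914985] M [-0.8642128  -0.16928786  0.09522705] 15.293915462957461 q6 0.17160834882051174
```

View pics/c4.png

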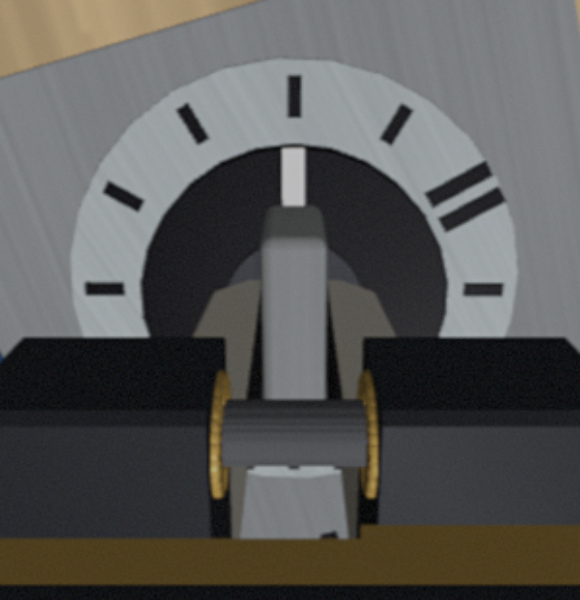

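The pointer is at the ten mark (both at x≈293). Next I'll turn right to about 3° world, which is short of the whole range where the stop can be, and then feel for the stop.

>>> carry_out --pt "0.0002 -0.0004 0" --pt "0 0 0" --pt "0 0 0" --pt "0 0 0" --pt "0 0 0" --pt "0 0 0" --pt "0 0 0" --pt "0 0 0" --pt "0 0 0" --pt "0 0 0" --spin '[-2,-4,-5,-5,-5,-5,-5,-5,-5,-5]' --hand '[1,1,1,1,1,1,1,1,1,1]'

```text
time_s: 9.57
ee_pos: [550.9, 12.0, 109.7]
eef_rot: [-3.032, -0.823, 0.001]
contact_force: [-1.2, -0.1, 1.4]
opening: 16.0
```

>>> carry_out --pt "0 0 0" --pt "0 0 0" --pt "0 0 0" --pt "0 0 0" --pt "0 0 0" --pt "0 0 0" --pt "0 0 0" --pt "0 0 0" --pt "0 0 0" --pt "0 0 0" --spin '[-5,-5,-5,-4,-3,-2,-1,-1,-0.5,0]' --hand '[1,1,1,1,1,1,1,1,1,1]'

```text
time_s: 10.4
ee_pos: [550.9, 12.2, 109.6]
eef_rot: [-3.139, -0.115, 0.001]
contact_force: [-2.4, 2.5, 2.9]
opening: 15.7
```

```bash
python3 s.py
```

```text
10.4 [550.8810024   12.20036808 109.62188169] -85.80936824250273 bar 4.190631757497272 F [-2.39548991  2.52150611  2.90090822] M [0.47279684 0.57199954 0.08080503] 15.749886626470442 q6 1.4349198778081322
```

>>> carry_out --pt "0 0 0" --pt "0 0 0" --pt "0 0 0" --pt "0 0 0" --pt "0 0 0" --pt "0 0 0" --pt "0 0 0" --pt "0 0 0" --pt "0 0 0" --pt "0 0 0" --spin '[-0.5,-0.5,-0.5,-0.5,-0.5,-0.5,-0.2,0,0,0]' --hand '[1,1,1,1,1,1,1,1,1,1]'

```text
time_s: 11.23
ee_pos: [550.9, 12.2, 109.6]
eef_rot: [-3.141, -0.027, 0.001]
contact_force: [-3.5, 3.3, 4.6]
opening: 15.8
```

```bash
python3 s.py
```

```text
11.2333 [550.88627741  12.19299991 109.62730113] -89.00484658800622 bar 0.9951534119937833 F [-3.52389409  3.30902019  4.64886925] M [0.71976304 0.77422934 0.08506685] 15.842411141856738 q6 1.4906545263826112
```

>>> carry_out --pt "0 0 0" --pt "0 0 0" --pt "0 0 0" --pt "0 0 0" --pt "0 0 0" --pt "0 0 0" --pt "0 0 0" --pt "0 0 0" --pt "0 0 0" --pt "0 0 0" --spin '[-0.3,-0.3,-0.3,-0.3,-0.3,-0.3,-0.2,0,0,0]' --hand '[1,1,1,1,1,1,1,1,1,1]'

```text
time_s: 12.07
ee_pos: [550.9, 12.2, 109.6]
eef_rot: [-3.141, 0.028, 0.001]
contact_force: [-3.3, 4.4, 4.5]
opening: 16.0
```

```bash
python3 s.py
```

```text
12.0667 [550.9067634   12.22402642 109.64171503] -91.00599734303722 bar -1.0059973430372224 F [-3.2868474   4.37080871  4.49712653] M [0.76275218 0.81589855 0.0928379 ] 15.958913853414293 q6 1.5255376321911036
```

>>> carry_out --pt "0 0 0" --pt "0 0 0" --pt "0 0 0" --pt "0 0 0" --pt "0 0 0" --pt "0 0 0" --pt "0 0 0" --pt "0 0 0" --pt "0 0 0" --pt "0 0 0" --spin '[-0.3,-0.3,-0.3,-0.3,-0.3,-0.3,-0.2,0,0,0]' --hand '[1,1,1,1,1,1,1,1,1,1]'

```text
time_s: 12.9
ee_pos: [550.9, 12.2, 109.6]
eef_rot: [-3.14, 0.082, 0.001]
contact_force: [-3.9, 3.8, 4.0]
opening: 15.6
```

```bash
python3 s.py
```

```text
12.9 [550.91873038  12.24213682 109.64402808] -93.00227119198748 bar -3.002271191987475 F [-3.94724399  3.83080974  4.03671363] M [0.77468301 0.79292623 0.10154797] 15.5630539946167 q6 1.560422374318735
```

>>> carry_out --pt "0 0 0" --pt "0 0 0" --pt "0 0 0" --pt "0 0 0" --pt "0 0 0" --pt "0 0 0" --pt "0 0 0" --pt "0 0 0" --pt "0 0 0" --pt "0 0 0" --spin '[-0.3,-0.3,-0.3,-0.3,-0.3,-0.3,-0.2,0,0,0]' --hand '[1,1,1,1,1,1,1,1,1,1]'

```text
time_s: 13.73
ee_pos: [550.9, 12.2, 109.6]
eef_rot: [-3.138, 0.137, 0.001]
contact_force: [-4.0, 4.8, 4.2]
opening: 15.7
```

```bash
python3 s.py
```

```text
13.7333 [550.90330729  12.24056917 109.6393263 ] -95.00365782595604 bar -5.00365782595604 F [-3.99917102  4.80002989  4.23210973] M [0.78964488 0.78892015 0.09874357] 15.738145693906011 q6 1.5953432069330342
```

>>> carry_out --pt "0 0 0" --pt "0 0 0" --pt "0 0 0" --pt "0 0 0" --pt "0 0 0" --pt "0 0 0" --pt "0 0 0" --pt "0 0 0" --pt "0 0 0" --pt "0 0 0" --spin '[-0.3,-0.3,-0.3,-0.3,-0.3,-0.3,-0.2,0,0,0]' --hand '[1,1,1,1,1,1,1,1,1,1]'

```text
time_s: 14.57
ee_pos: [550.9, 12.3, 109.6]
eef_rot: [-3.135, 0.192, 0.001]
contact_force: [-4.3, 4.7, 3.6]
opening: 15.7
```

```bash
python3 s.py
```

```text
14.5667 [550.88802027  12.26002919 109.61761754] -97.00210275180068 bar -7.0021027518006775 F [-4.31487386  4.71950792  3.6478373 ] M [0.82930834 0.77485554 0.16977371] 15.690287238095177 q6 1.630230381824233
```

>>> carry_out --pt "0 0 0" --pt "0 0 0" --pt "0 0 0" --pt "0 0 0" --pt "0 0 0" --pt "0 0 0" --pt "0 0 0" --pt "0 0 0" --pt "0 0 0" --pt "0 0 0" --spin '[-0.1,-0.1,-0.1,-0.1,-0.1,0,0,0,0,0]' --hand '[1,1,1,1,1,1,1,1,1,1]'

```text
time_s: 15.4
ee_pos: [550.9, 12.3, 109.6]
eef_rot: [-3.134, 0.205, 0.001]
contact_force: [-4.5, 4.0, 3.2]
opening: 15.9
```

```bash
python3 s.py
```

```text
15.4 [550.87960559  12.26529319 109.61373465] -97.50098864390044 bar -7.500988643900442 F [-4.53672081  4.0061126   3.19441789] M [0.78939994 0.83417235 0.12239403] 15.917632656104272 q6 1.6389385761796706
```

```bash
cat > s2.py <<'E'
from h import *
M=[];T=[]
for i in range(4):
    st=ctrl.read_state(); M.append(st['torque'][2]); T.append(st['tau'][5]); 
    if i<3: ctrl.grab_frame('wrist')
print(st['time_s'],'bar',yaw(st)[0]+90,'Mz',np.round(M,3),np.mean(M),'tau6',np.round(T,3),'F',st['contact_force'],st['opening'])
E
python3 s2.py
```

```text
15.55 bar -7.5024694536491126 Mz [0.122 0.067 0.117 0.134] 0.11024855141210743 tau6 [0.112 0.112 0.112 0.112] F [-3.90764625  3.65786746  3.658264  ] 15.70336168722796
```

>>> carry_out --pt "0 0 0" --pt "0 0 0" --pt "0 0 0" --pt "0 0 0" --pt "0 0 0" --pt "0 0 0" --pt "0 0 0" --pt "0 0 0" --pt "0 0 0" --pt "0 0 0" --spin '[-0.2,-0.2,-0.2,-0.2,-0.2,-0.2,-0.2,-0.1,0,0]' --hand '[1,1,1,1,1,1,1,1,1,1]'

```text
time_s: 16.38
ee_pos: [550.9, 12.3, 109.6]
eef_rot: [-3.131, 0.247, 0.001]
contact_force: [-3.7, 4.9, 3.5]
opening: 15.6
```

```bash
python3 s2.py
```

```text
16.5333 bar -9.004399827880235 Mz [0.076 0.121 0.073 0.109] 0.09475173543548784 tau6 [0.116 0.111 0.11  0.11 ] F [-3.62919562  4.58364884  3.76335243] 15.33308562962319
```

Joint 6's torque is practically noise-free at 0.111 N·m of friction, so I'll use that as the feeler.

```bash
cat > s3.py <<'E'
from h import *
st=ctrl.read_state(); print(st['time_s'],'bar',yaw(st)[0]+90,'tau6',st['tau'][5],'Mz',st['torque'][2],'F',st['contact_force'])
E
```

>>> carry_out --pt "0 0 0" --pt "0 0 0" --pt "0 0 0" --pt "0 0 0" --pt "0 0 0" --pt "0 0 0" --pt "0 0 0" --pt "0 0 0" --pt "0 0 0" --pt "0 0 0" --spin '[-0.3,-0.3,-0.3,-0.3,-0.3,-0.3,-0.2,0,0,0]' --hand '[1,1,1,1,1,1,1,1,1,1]'

```text
time_s: 17.37
ee_pos: [550.9, 12.3, 109.6]
eef_rot: [-3.127, 0.301, 0.001]
contact_force: [-3.8, 4.8, 3.8]
opening: 15.8
```

```bash
python3 s3.py
```

```text
17.3667 bar -11.005464119714674 tau6 0.10057672625407577 Mz 0.03793809277937394 F [-3.81656704  4.84069062  3.81884659]
```

>>> carry_out --pt "0 0 0" --pt "0 0 0" --pt "0 0 0" --pt "0 0 0" --pt "0 0 0" --pt "0 0 0" --pt "0 0 0" --pt "0 0 0" --pt "0 0 0" --pt "0 0 0" --spin '[-0.3,-0.3,-0.3,-0.3,-0.3,-0.3,-0.2,0,0,0]' --hand '[1,1,1,1,1,1,1,1,1,1]'

```text
time_s: 18.2
ee_pos: [550.9, 12.3, 109.6]
eef_rot: [-3.121, 0.356, 0.001]
contact_force: [-4.4, 4.0, 4.3]
opening: 16.1
```

```bash
python3 s3.py
```

```text
18.2 bar -13.002509959219338 tau6 0.1006222260184586 Mz 0.07986333932710499 F [-4.35413207  3.98924136  4.253911  ]
```

>>> carry_out --pt "0 0 0" --pt "0 0 0" --pt "0 0 0" --pt "0 0 0" --pt "0 0 0" --pt "0 0 0" --pt "0 0 0" --pt "0 0 0" --pt "0 0 0" --pt "0 0 0" --spin '[-0.3,-0.3,-0.3,-0.3,-0.3,-0.3,-0.2,0,0,0]' --hand '[1,1,1,1,1,1,1,1,1,1]'

```text
time_s: 19.03
ee_pos: [550.9, 12.3, 109.6]
eef_rot: [-3.114, 0.41, 0.001]
contact_force: [-4.1, 4.6, 2.8]
opening: 15.9
```

```bash
python3 s3.py
```

```text
19.0333 bar -15.004966330516552 tau6 0.1004929281771183 Mz 0.10226919031237454 F [-4.06033646  4.62000746  2.81086374]
```

>>> carry_out --pt "0 0 0" --pt "0 0 0" --pt "0 0 0" --pt "0 0 0" --pt "0 0 0" --pt "0 0 0" --pt "0 0 0" --pt "0 0 0" --pt "0 0 0" --pt "0 0 0" --spin '[-0.3,-0.3,-0.3,-0.3,-0.3,-0.3,-0.2,0,0,0]' --hand '[1,1,1,1,1,1,1,1,1,1]'

```text
time_s: 19.87
ee_pos: [550.9, 12.4, 109.6]
eef_rot: [-3.107, 0.464, 0.001]
contact_force: [-4.1, 3.8, 4.3]
opening: 16.0
```

```bash
python3 s3.py
```

```text
19.8667 bar -17.000992537884713 tau6 0.10053317528218031 Mz 0.049227323829627176 F [-4.06951551  3.77280226  4.26368928]
```

>>> carry_out --pt "0 0 0" --pt "0 0 0" --pt "0 0 0" --pt "0 0 0" --pt "0 0 0" --pt "0 0 0" --pt "0 0 0" --pt "0 0 0" --pt "0 0 0" --pt "0 0 0" --spin '[-0.3,-0.3,-0.3,-0.3,-0.3,-0.3,-0.2,0,0,0]' --hand '[1,1,1,1,1,1,1,1,1,1]'

```text
time_s: 20.7
ee_pos: [550.9, 12.4, 109.6]
eef_rot: [-3.098, 0.518, 0.001]
contact_force: [-3.5, 5.0, 3.9]
opening: 16.0
```

```bash
python3 s3.py
```

```text
20.7 bar -19.00079884832789 tau6 0.10043591726571321 Mz 0.08278551942022128 F [-3.45796858  4.96832523  3.94683579]
```

>>> carry_out --pt "0 0 0" --pt "0 0 0" --pt "0 0 0" --pt "0 0 0" --pt "0 0 0" --pt "0 0 0" --pt "0 0 0" --pt "0 0 0" --pt "0 0 0" --pt "0 0 0" --spin '[-0.3,-0.3,-0.3,-0.3,-0.3,-0.3,0,0,0,0]' --hand '[1,1,1,1,1,1,1,1,1,1]'

```text
time_s: 21.53
ee_pos: [550.9, 12.4, 109.6]
eef_rot: [-3.089, 0.567, 0.001]
contact_force: [-4.0, 4.5, 3.5]
opening: 15.7
```

```bash
python3 s3.py
```

```text
21.5333 bar -20.805202404838468 tau6 0.09154789382591844 Mz 0.08416197296611488 F [-3.97892247  4.47149094  3.53194701]
```

>>> carry_out --pt "0 0 0" --pt "0 0 0" --pt "0 0 0" --pt "0 0 0" --pt "0 0 0" --pt "0 0 0" --pt "0 0 0" --pt "0 0 0" --pt "0 0 0" --pt "0 0 0" --spin '[-0.25,-0.25,-0.25,-0.25,-0.25,-0.25,0,0,0,0]' --hand '[1,1,1,1,1,1,1,1,1,1]'

```text
time_s: 22.37
ee_pos: [551.0, 12.4, 109.6]
eef_rot: [-3.082, 0.608, 0.001]
contact_force: [-3.6, 5.0, 4.7]
opening: 15.7
```

```bash
python3 s3.py
```

```text
22.3667 bar -22.304353015449124 tau6 0.09656579000875354 Mz 0.09435518203963564 F [-3.58372238  5.00092757  4.70121993]
```

>>> carry_out --pt "0 0 0" --pt "0 0 0" --pt "0 0 0" --pt "0 0 0" --pt "0 0 0" --pt "0 0 0" --pt "0 0 0" --pt "0 0 0" --pt "0 0 0" --pt "0 0 0" --spin '[-0.25,-0.25,-0.25,-0.25,-0.25,-0.25,0,0,0,0]' --hand '[1,1,1,1,1,1,1,1,1,1]'

```text
time_s: 23.2
ee_pos: [550.9, 12.4, 109.6]
eef_rot: [-3.073, 0.648, 0.001]
contact_force: [-3.5, 5.8, 3.8]
opening: 15.7
```

```bash
python3 s3.py
```

```text
23.2 bar -23.80744464959595 tau6 0.09662148775532842 Mz 0.07921916185272197 F [-3.50795392  5.77232811  3.77865203]
```

>>> carry_out --pt "0 0 0" --pt "0 0 0" --pt "0 0 0" --pt "0 0 0" --pt "0 0 0" --pt "0 0 0" --pt "0 0 0" --pt "0 0 0" --pt "0 0 0" --pt "0 0 0" --spin '[-0.2,-0.2,-0.2,-0.2,-0.2,-0.2,0,0,0,0]' --hand '[1,1,1,1,1,1,1,1,1,1]'

```text
time_s: 24.03
ee_pos: [550.9, 12.4, 109.6]
eef_rot: [-3.067, 0.68, 0.001]
contact_force: [-3.3, 6.0, 4.1]
opening: 15.9
```

```bash
python3 s3.py
```

```text
24.0333 bar -25.000277320264345 tau6 0.10165442945435643 Mz 0.11342175640053538 F [-3.31696667  6.02547609  4.06460398]
```

>>> carry_out --pt "0 0 0" --pt "0 0 0" --pt "0 0 0" --pt "0 0 0" --pt "0 0 0" --pt "0 0 0" --pt "0 0 0" --pt "0 0 0" --pt "0 0 0" --pt "0 0 0" --spin '[-0.2,-0.2,-0.2,-0.2,-0.2,-0.2,0,0,0,0]' --hand '[1,1,1,1,1,1,1,1,1,1]'

```text
time_s: 24.87
ee_pos: [550.9, 12.4, 109.6]
eef_rot: [-3.059, 0.712, 0.001]
contact_force: [-4.3, 5.1, 3.4]
opening: 16.0
```

```bash
python3 s3.py
```

```text
24.8667 bar -26.203958221105907 tau6 0.10165613377466798 Mz 0.1276406350499072 F [-4.27589277  5.09099649  3.41629174]
```

>>> carry_out --pt "0 0 0" --pt "0 0 0" --pt "0 0 0" --pt "0 0 0" --pt "0 0 0" --pt "0 0 0" --pt "0 0 0" --pt "0 0 0" --pt "0 0 0" --pt "0 0 0" --spin '[-0.2,-0.2,-0.2,-0.2,-0.2,-0.2,0,0,0,0]' --hand '[1,1,1,1,1,1,1,1,1,1]'

```text
time_s: 25.7
ee_pos: [550.9, 12.4, 109.6]
eef_rot: [-3.052, 0.744, 0.001]
contact_force: [-3.7, 5.5, 4.6]
opening: 15.6
```

```bash
python3 s3.py
```

```text
25.7 bar -27.4020894572336 tau6 0.1015591062605381 Mz 0.06954839645462804 F [-3.68357335  5.49644499  4.58351216]
```

>>> carry_out --pt "0 0 0" --pt "0 0 0" --pt "0 0 0" --pt "0 0 0" --pt "0 0 0" --pt "0 0 0" --pt "0 0 0" --pt "0 0 0" --pt "0 0 0" --pt "0 0 0" --spin '[-0.2,-0.2,-0.2,-0.2,-0.2,-0.2,0,0,0,0]' --hand '[1,1,1,1,1,1,1,1,1,1]'

```text
time_s: 26.53
ee_pos: [551.0, 12.4, 109.6]
eef_rot: [-3.044, 0.775, 0.001]
contact_force: [-2.3, 5.5, 4.6]
opening: 15.8
```

```bash
python3 s3.py
```

```text
26.5333 bar -28.58291053757314 tau6 0.2631931286305189 Mz 0.27065630906789484 F [-2.27595329  5.51572649  4.59039741]
```

Contact at about −28.2°: joint torque rose from 0.10 to 0.26 N·m, about 3.6 N at the stop. The dial is home, so I'll release it, rise, and check that it stays.

>>> carry_out --pt "0 0 0" --pt "0 0 0" --pt "0 0 0" --pt "0 0 0" --pt "0 0 0" --pt "0 0 0" --pt "0 0 0.01" --pt "0 0 0.015" --pt "0 0 0.02" --pt "0 0 0.02" --spin '[0,0,0,0,0,0,0,0,0,0]' --hand '[0.1,0.1,0.1,0.1,0.1,0.1,0.1,0.1,0.1,0.1]'

```text
time_s: 27.37
ee_pos: [551.0, 12.0, 175.9]
eef_rot: [3.044, -0.775, -0.0]
contact_force: [0.6, -0.1, -1.0]
opening: 41.7
```

>>> carry_out --pt "0.0004 -0.01 0" --pt "0.0004 -0.01 0" --pt "0.001 -0.02 0" --pt "0.001 -0.02 0" --pt "0.001 -0.02 0" --pt "0.001 -0.02 0" --pt "0.001 -0.02 0" --pt "0.001 -0.02 0" --pt "0.0003 -0.015 0" --pt "0 0 0" --spin '[3.5,3.5,3.5,3.5,3.5,3.5,3.5,3.5,3.1,0]' --hand '[0.1,0.1,0.1,0.1,0.1,0.1,0.1,0.1,0.1,0.1]'

```text
time_s: 28.2
ee_pos: [558.3, -145.3, 175.4]
eef_rot: [3.14, 0.07, 0.001]
contact_force: [0.1, -0.2, 0.2]
opening: 41.8
```

>>> carry_out --pt "0 0 0" --pt "0 0 0" --pt "0 0 0" --pt "0 0 0" --pt "0 0 0" --pt "0 0 0" --pt "0 0 0" --pt "0 0 0" --pt "0 0 0" --pt "0 0 0" --spin '[0,0,0,0,0,0,0,0,0,0]' --hand '[0.1,0.1,0.1,0.1,0.1,0.1,0.1,0.1,0.1,0.1]'

```text
time_s: 29.03
ee_pos: [558.2, -143.0, 174.6]
eef_rot: [-3.141, -0.069, 0.0]
contact_force: [-0.2, 0.3, 0.2]
opening: 41.7
```

```bash
python3 s.py; python3 - <<'E'
from h import *
import pickle
d=grab('wrist'); pickle.dump(d,open('w5.pkl','wb')); t=grab('top'); pickle.dump(t,open('t5.pkl','wb'))
a=cv2.resize(d['image'],None,fx=1.25,fy=1.25)[:340]; b=cv2.resize(t['image'][150:270,230:430],(433,260),interpolation=cv2.INTER_CUBIC)
o=np.zeros((600,800,3),np.uint8); o[:340,:]=a[:,:800]; o[340:600,:433]=b
cv2.imwrite('pics/c5.png',o[:,:,::-1])
g=cv2.cvtColor(d['image'],cv2.COLOR_RGB2GRAY)
print(proj(d,(557.5,-142.5,134)))
E
```

```text
29.0333 [ 558.21229078 -143.00589801  174.60093102] -87.48178557150526 bar 2.518214428494744 F [-0.24873723  0.27986291  0.19127842] M [ 0.05619796  0.14647891 -0.02940526] 41.658371924040566 q6 1.195245708945835
[321.07843429 226.26442997]
```

View pics/c5.png

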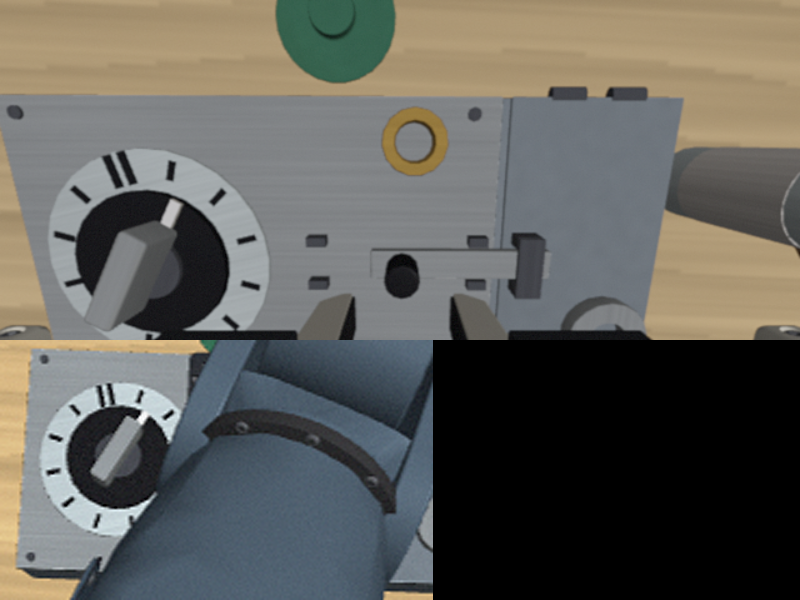

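The wrist view shows the knob top at full-image (321.6,225.6), against a predicted (321.1,226.3), with the chest edges level. The pointer rests about 15° past one. I'll descend and grip the knob.

>>> carry_out --pt "-0.0005 0.0004 -0.01" --pt "0 0 -0.012" --pt "0 0 -0.012" --pt "0 0 -0.012" --pt "0 0 -0.01" --pt "0 0 -0.0085" --pt "0 0 0" --pt "0 0 0" --pt "0 0 0" --pt "0 0 0" --spin '[0,0,0,0,0,0,0,0,0,0]' --hand '[0.1,0.1,0.1,0.1,0.1,0.1,0.1,0.1,0.1,0.1]'

```text
time_s: 29.97
ee_pos: [558.1, -142.7, 110.7]
eef_rot: [3.14, 0.069, 0.002]
contact_force: [0.9, 0.2, 0.8]
opening: 41.9
```

>>> carry_out --pt "0 0 0" --pt "0 0 0" --pt "0 0 0" --pt "0 0 0" --pt "0 0 0" --pt "0 0 0" --pt "0 0 0" --pt "0 0 0" --pt "0 0 0" --pt "0 0 0" --spin '[0,0,0,0,0,0,0,0,0,0]' --hand '[0.6,0.6,0.6,0.6,1,1,1,1,1,1]'

```text
time_s: 30.8
ee_pos: [557.8, -142.7, 110.3]
eef_rot: [3.141, 0.069, 0.0]
contact_force: [-1.2, 1.1, 2.9]
opening: 19.4
```

```bash
python3 s.py
```

```text
30.8 [ 557.7863087  -142.67583268  110.2603277 ] -87.4800851414012 bar 2.5199148585987956 F [-1.20364257  1.06012985  2.88101034] M [0.05303416 0.28664765 0.04298163] 19.431926631920934 q6 1.1955407279594625
```

Gripped, with the knob at about 19.4 mm. I'll draw 9.5 mm, then go gently through the block zone.

>>> carry_out --pt "-0.0001 0.0015 0" --pt "0 0.0015 0" --pt "-0.0001 0.0015 0" --pt "0 0.0015 0" --pt "-0.0001 0.0015 0" --pt "-0.0001 0.001 0" --pt "0 0.001 0" --pt "0 0 0" --pt "0 0 0" --pt "0 0 0" --spin '[0,0,0,0,0,0,0,0,0,0]' --hand '[1,1,1,1,1,1,1,1,1,1]'

```text
time_s: 31.63
ee_pos: [557.4, -132.9, 110.2]
eef_rot: [-3.14, -0.069, -0.0]
contact_force: [-0.1, -0.7, 4.7]
opening: 19.6
```

>>> carry_out --pt "0 0.0003 0" --pt "0 0.0003 0" --pt "-0.0001 0.0003 0" --pt "0 0.0003 0" --pt "0 0.0003 0" --pt "0 0.0003 0" --pt "0 0.0003 0" --pt "0 0 0" --pt "0 0 0" --pt "0 0 0" --spin '[0,0,0,0,0,0,0,0,0,0]' --hand '[1,1,1,1,1,1,1,1,1,1]'

```text
time_s: 32.47
ee_pos: [557.3, -131.1, 110.2]
eef_rot: [3.141, 0.069, 0.0]
contact_force: [-0.0, -2.7, 5.0]
opening: 19.0
```

```bash
python3 s.py
```

```text
32.4667 [ 557.2963359  -131.0628823   110.22684255] -87.47814071228852 bar 2.5218592877114787 F [-0.03249736 -2.69930644  4.96098217] M [-0.50095934  0.21666815  0.01123026] 19.026224649087943 q6 1.2145000826598817
```

>>> carry_out --pt "0 0.0002 0" --pt "0 0.0002 0" --pt "0 0.0002 0" --pt "0 0.0002 0" --pt "0 0.0002 0" --pt "0 0 0" --pt "0 0 0" --pt "0 0 0" --pt "0 0 0" --pt "0 0 0" --spin '[0,0,0,0,0,0,0,0,0,0]' --hand '[1,1,1,1,1,1,1,1,1,1]'

```text
time_s: 33.3
ee_pos: [557.3, -130.1, 110.2]
eef_rot: [3.141, 0.069, 0.0]
contact_force: [-0.8, -2.8, 4.5]
opening: 19.0
```

```bash
python3 s.py
```

```text
33.3 [ 557.28823605 -130.06207606  110.22764386] -87.4779720203848 bar 2.5220279796152028 F [-0.82607344 -2.77202119  4.5364432 ] M [-0.50182612  0.28573362  0.03723169] 19.03768258111854 q6 1.2161515683883632
```

>>> carry_out --pt "0 0.0002 0" --pt "0 0.0002 0" --pt "-0.0001 0.0002 0" --pt "0 0.0002 0" --pt "0 0.0002 0" --pt "0 0.0002 0" --pt "0 0 0" --pt "0 0 0" --pt "0 0 0" --pt "0 0 0" --spin '[0,0,0,0,0,0,0,0,0,0]' --hand '[1,1,1,1,1,1,1,1,1,1]'

```text
time_s: 34.13
ee_pos: [557.2, -128.9, 110.2]
eef_rot: [3.141, 0.069, 0.0]
contact_force: [-0.0, -3.8, 6.6]
opening: 19.3
```

```bash
python3 s.py
```

```text
34.1333 [ 557.22408973 -128.85517598  110.23140121] -87.47608987155203 bar 2.523910128447966 F [-0.0076595  -3.77074488  6.58248346] M [-0.50112764  0.22412905  0.00174779] 19.347688365846263 q6 1.2181214019944726
```

Past the 11 mm block at friction level only. I'll draw on to about 42 mm.

>>> carry_out --pt "-0.0001 0.0014 0" --pt "0 0.0014 0" --pt "-0.0001 0.0014 0" --pt "0 0.0014 0" --pt "-0.0001 0.0014 0" --pt "-0.0001 0.0014 0" --pt "0 0.0014 0" --pt "-0.0001 0.0014 0" --pt "-0.0001 0.0014 0" --pt "0 0.0014 0" --spin '[0,0,0,0,0,0,0,0,0,0]' --hand '[1,1,1,1,1,1,1,1,1,1]'

```text
time_s: 34.97
ee_pos: [556.7, -114.8, 110.2]
eef_rot: [3.141, 0.069, 0.001]
contact_force: [0.4, -2.8, 5.5]
opening: 19.6
```

>>> carry_out --pt "-0.0001 0.0014 0" --pt "0 0.0014 0" --pt "-0.0001 0.0014 0" --pt "0 0.0014 0" --pt "-0.0001 0.0014 0" --pt "-0.0001 0.0014 0" --pt "0 0.0014 0" --pt "-0.0001 0.0014 0" --pt "-0.0001 0.0014 0" --pt "0 0.0014 0" --spin '[0,0,0,0,0,0,0,0,0,0]' --hand '[1,1,1,1,1,1,1,1,1,1]'

```text
time_s: 35.8
ee_pos: [556.1, -100.7, 110.2]
eef_rot: [3.141, 0.069, 0.001]
contact_force: [0.5, -3.3, 5.3]
opening: 19.3
```

>>> carry_out --pt "0 0.0003 0" --pt "0 0.0003 0" --pt "0 0.0002 0" --pt "0 0.0002 0" --pt "0 0 0" --pt "0 0 0" --pt "0 0 0" --pt "0 0 0" --pt "0 0 0" --pt "0 0 0" --spin '[0,0,0,0,0,0,0,0,0,0]' --hand '[1,1,1,1,1,1,1,1,1,1]'

```text
time_s: 36.63
ee_pos: [556.1, -99.7, 110.3]
eef_rot: [-3.141, -0.069, -0.001]
contact_force: [-0.0, -2.4, 5.2]
opening: 19.3
```

```bash
python3 s.py
```

```text
36.6333 [556.05980628 -99.72274199 110.25610712] -87.47696469568989 bar 2.5230353043101132 F [-0.0455295  -2.37558592  5.1578835 ] M [-0.46033969 -0.04251109  0.03775113] 19.297938611410476 q6 1.2667653662662193
```

>>> carry_out --pt "0 0.0002 0" --pt "0 0.0002 0" --pt "0 0.0002 0" --pt "0 0.0002 0" --pt "0 0.0002 0" --pt "0 0 0" --pt "0 0 0" --pt "0 0 0" --pt "0 0 0" --pt "0 0 0" --spin '[0,0,0,0,0,0,0,0,0,0]' --hand '[1,1,1,1,1,1,1,1,1,1]'

```text
time_s: 37.47
ee_pos: [556.0, -98.7, 110.2]
eef_rot: [-3.141, -0.069, -0.0]
contact_force: [0.2, -2.5, 5.4]
opening: 19.3
```

```bash
python3 s.py
```

```text
37.4667 [556.00400053 -98.7372204  110.21576322] -87.47639444181351 bar 2.523605558186489 F [ 0.1672534  -2.47209968  5.38898829] M [-0.4881714   0.02970566 -0.00623633] 19.294543942068003 q6 1.2684816188963393
```

>>> carry_out --pt "0 0.0002 0" --pt "0 0.0002 0" --pt "0 0.0002 0" --pt "0 0.0002 0" --pt "0 0.0002 0" --pt "0 0 0" --pt "0 0 0" --pt "0 0 0" --pt "0 0 0" --pt "0 0 0" --spin '[0,0,0,0,0,0,0,0,0,0]' --hand '[1,1,1,1,1,1,1,1,1,1]'

```text
time_s: 38.3
ee_pos: [556.0, -97.7, 110.2]
eef_rot: [-3.141, -0.069, -0.0]
contact_force: [1.1, -2.5, 5.7]
opening: 19.5
```

```bash
python3 s.py
```

```text
38.3 [555.96936148 -97.73579075 110.22957288] -87.47475419704136 bar 2.5252458029586364 F [ 1.13694349 -2.54552771  5.6879706 ] M [-5.29419432e-01  9.62196615e-02 -4.35268482e-04] 19.547551110478103 q6 1.2701699942602023
```

>>> carry_out --pt "0 0.0002 0" --pt "0 0.0002 0" --pt "0 0.0002 0" --pt "0 0.0002 0" --pt "0 0 0" --pt "0 0 0" --pt "0 0 0" --pt "0 0 0" --pt "0 0 0" --pt "0 0 0" --spin '[0,0,0,0,0,0,0,0,0,0]' --hand '[1,1,1,1,1,1,1,1,1,1]'

```text
time_s: 39.13
ee_pos: [556.0, -97.6, 110.2]
eef_rot: [3.14, 0.069, 0.0]
contact_force: [-0.1, -7.2, 5.5]
opening: 19.3
```

```bash
python3 s.py
```

```text
39.1333 [555.99907793 -97.58175841 110.24332757] -87.46992224179544 bar 2.5300777582045555 F [-0.05807886 -7.19392305  5.51819508] M [-1.24942949  0.1091418   0.02744011] 19.33107094256669 q6 1.2715468439002162
```

End stop felt, about 4.5 N above friction. I'll unload, let go, rise and clear the view.

>>> carry_out --pt "0 -0.0006 0" --pt "0 0 0" --pt "0 0 0" --pt "0 0 0" --pt "0 0 0" --pt "0 0 0" --pt "0 0 0.01" --pt "0 0 0.02" --pt "0 0 0.03" --pt "0 0 0.03" --spin '[0,0,0,0,0,0,0,0,0,0]' --hand '[1,0.1,0.1,0.1,0.1,0.1,0.1,0.1,0.1,0.1]'

```text
time_s: 39.97
ee_pos: [555.5, -97.4, 201.5]
eef_rot: [-3.14, -0.069, 0.002]
contact_force: [0.4, -0.0, 0.7]
opening: 41.5
```

>>> carry_out --pt "-0.01 0.02 0.01" --pt "-0.02 0.03 0" --pt "-0.02 0.03 0" --pt "-0.02 0.03 0" --pt "-0.02 0.03 0" --pt "-0.02 0.03 0" --pt "-0.02 0.03 0" --pt "-0.02 0.03 0" --pt "-0.01 0.02 0" --pt "0 0 0" --spin '[0,0,0,0,0,0,0,0,0,0]' --hand '[0.1,0.1,0.1,0.1,0.1,0.1,0.1,0.1,0.1,0.1]'

```text
time_s: 40.8
ee_pos: [394.2, 154.9, 211.0]
eef_rot: [-3.14, -0.074, -0.001]
contact_force: [0.3, -0.2, -0.2]
opening: 41.8
```

>>> carry_out --pt "0 0 0" --pt "0 0 0" --pt "0 0 0" --pt "0 0 0" --pt "0 0 0" --pt "0 0 0" --pt "0 0 0" --pt "0 0 0" --pt "0 0 0" --pt "0 0 0" --spin '[0,0,0,0,0,0,0,0,0,0]' --hand '[0.1,0.1,0.1,0.1,0.1,0.1,0.1,0.1,0.1,0.1]'

```text
time_s: 41.63
ee_pos: [395.9, 152.4, 210.1]
eef_rot: [-3.141, -0.069, 0.0]
contact_force: [0.2, -0.3, -0.1]
opening: 42.0
```

```bash
python3 s.py; python3 - <<'E'
from h import *
t=grab('top'); s=grab('scene')
b=cv2.resize(t['image'][60:320,200:560],(540,390),interpolation=cv2.INTER_CUBIC)
c=cv2.resize(s['image'][130:260,140:440],(485,210),interpolation=cv2.INTER_CUBIC)
o=np.zeros((600,540,3),np.uint8); o[:390]=b; o[390:,:485]=c
cv2.imwrite('pics/c6.png',o[:,:,::-1])
g=cv2.cvtColor(t['image'],cv2.COLOR_RGB2GRAY)
n,l,S,ce=cv2.connectedComponentsWithStats((g<50).astype(np.uint8))
for i in range(1,n):
    if 60<S[i,4]<200 and 310<ce[i][0]<400 and 190<ce[i][1]<215: print('knob',ray(t,*ce[i],120))
E
```

```text
41.6333 [395.9350157  152.3538611  210.13134231] -87.48085786319231 bar 2.5191421368076874 F [ 0.18139341 -0.34656113 -0.11550587] M [-0.04465924  0.14070785  0.02331255] 41.95584617215435 q6 1.784299758492294
knob [554.82642582 -97.0042915  120.        ]
```

View pics/c6.png

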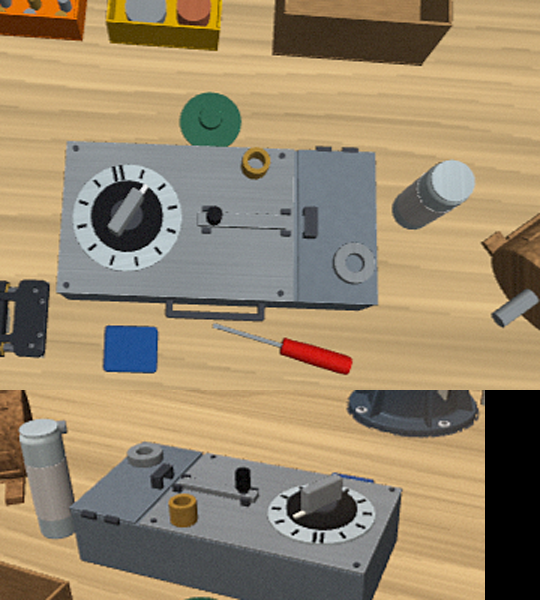

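The bolt is clear of its keeper (knob moved from y −142.5 to −97.0), the pointer rests just past one, and the bystanders look unmoved. I'll hand it in.

```bash
python3 -c "
from rig import ctrl
print(ctrl.sign_off())"
```

```text
the job is handed in; nothing more can be done
None
```

The chest is unlocked: the bolt is fully drawn, the dial is home at its stop, and I handed the job in at about 42 s of the 72 s allowed. The sign-off gives no verdict, so this rests on my own checks.

- **Dial:** I turned it right to twelve and left to ten. Wrist pictures showed the pointer in line with both marks, and I paused about 0.8 s at each.
- **Stop:** I turned right in small steps until joint 6's torque rose from 0.10 to 0.26 N·m. That is about 3.6 N at the stop, against the 10 N limit.
- **Bolt:** It passed the 11 mm block with only about 3 N of friction. I drew it to its end stop, where I felt about 4.5 N more, then let go.

**Last checks:**
- The top camera puts the knob about 45.5 mm from where it started, against the nominal 45 mm and within the camera's accuracy.
- The bolt's nose is clear of the keeper.
- By eye, no bystander has moved, and the gripper is well clear of everything.

**Disagreement:** the stop lies about 15° past the one mark, slightly more than the stated 14°. That is within my 1–2° reading error and inside the 20° allowed. The moment reading was also noisy, with one false rise to 0.17 N·m, so I relied on the joint torque to feel for the stop.

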